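# Load the tray carrier and draw out its carry handle

## Task

Slide the loaded tray along the cutting board into the carrier, under its side rails and all the way home against the back stop, with both tubs staying upright on it. Then squeeze the button in the carrier's telescoping carry handle and, keeping it squeezed, pull the handle up past the first stop to the second, top stop. Finish holding the handle there with the button still squeezed, and leave the other kitchen things where they stand.

Things in the scene. Friction and masses are not known exactly. Their poses are not given: they have to be found in the camera images.
- carrier: Open-topped aluminium tray carrier, fixed. Origin on the counter (height 0) under the centre of a fully home tray. x points inwards, from the open mouth to the back stop; z up. Floor top 20 mm high; bay 160 mm wide between two cheeks (18 mm thick, 120 mm high, x = -105 to +120 mm). Back stop's face at x = +100 mm, 80 mm high. The carry handle spans the bay at x = 0.
- mouth (a point): Centre of the carrier's mouth at floor height (20 mm), between the front edges of the cheeks, 105 mm before the carrier's origin; axes as the carrier's. Guide plates 55 mm high widen it to about 185 mm, reaching 32 mm outwards. Inside, from 25 mm past the mouth, a rail 10 mm wide on each cheek (underside 52 mm, top 60 mm above the counter) holds the tray down.
- board: Wooden cutting board, fixed, 345 mm along its x, 260 mm wide, top 21 mm high, lying before the mouth, its x axis in line with the carrier's and 278.5 mm outwards from the carrier's origin. Origin under its centre.
- tray_center (a point): Centre of the loose steel tray, 11 mm above its underside: 200 mm along x, 150 mm along y, 22 mm high, 3 mm walls and floor, about 0.45 kg plus tubs. x points from its handle to its leading edge, 100 mm ahead. It starts on the board before the mouth, leading edge roughly to the carrier. Fully home: this point at carrier x = 0, y = 0 (within 5 mm across), axes parallel.
- tray_grip (a point): Point to grip on the tray's handle, mid-section: a straight level bar along the tray's x axis, 115 mm long, 20 mm wide (tray's y), 14 mm high. 175 mm behind the tray's centre, 28 mm above its underside; the bar reaches 40 mm further outwards and 70 mm towards the tray, 21 mm clear of the board. Axes as the tray's.
- tub0_center (a point): Centre (21 mm up) of a closed clear plastic tub standing loose on the tray, 70 mm across, 42 mm high, about 0.14 kg, in the half of the tray nearer its handle.
- tub1_center (a point): Centre of a second, equal tub, in the half nearer the tray's leading edge.
- bar_center (a point): Centre of the carry handle's cross bar: black, 24 x 24 mm, 194 mm long along the carrier's y; axes as the carrier's; 152 mm above the counter when down; moves only vertically. At its middle, facing the mouth (-x), the grey button: 44 mm wide, 20 mm high, face 20 mm from the bar's centre line out, 14 mm pressed. Pinching the middle along x squeezes it in (32 mm wide, then 26).
- carry_bar (a joint): How far the carry handle is drawn up, m: 0 down, first stop 0.055, second (top) stop 0.110, hard end of travel 0.112. With the button out a latch locks it at 0 and at both stops; with the button pressed it slides freely (about 0.37 kg, friction 1.2 N) and drops if let go between stops.
- bar_button (a joint): How far the button is pressed, m: 0 out, 0.006 fully in; latch free beyond about 0.004. Spring return, about 2 N at the start and 6 N fully in.
- bowl: Bystander: open steel bowl, 140 mm across, 65 mm high, origin at its underside.
- quart: Bystander: tall closed clear plastic tub with white lid, 104 mm across, 120 mm high, origin at its underside.
- cup: Bystander: white ceramic cup, 76 mm across, 90 mm high, origin at its underside.
There are look-alikes about, which are no part of the job. What is shaped like the part that bears tub0_center but purple is not meant. Leave any yellow look-alike of the part that bears tub1_center alone.

How it is judged:
By the outcome, as a careful person would: the job done as asked, in the order asked, and still so for the second after the job is handed in, while the arm keeps its last pose, push and grip.
It also fails if it takes over 54 s, if anything falls off the work surface, if the arm or the gripper's body presses on something with over 40 N, if the wrist force passes 120 N, or if a joint passes its speed limit or range.

## Robot

A 7-joint arm with a two-finger parallel gripper is mounted at the origin on the work surface. World frame = base frame: x ahead of the robot, y to its left, z up, the work surface at z = 0. Lengths are in m, angles in rad, forces in N, time in s.
With the tool pointing down it reaches from about 0.425 to 0.925 m from the base axis. Payload 6.8 kg.
Tool frame: the origin (TCP) lies at the very end of the fingers, on their centre line; the grasp point (between the pads) lies bot.grip_point_offset behind it (bot.grip_point_offset is the distance from the TCP to the grasp point, in m); z points along the fingers, y is the line along which they close (so a half turn about z gives the same grasp; the last joint's range is limited). The gripper opens to 85 mm and grips with 20 to 120 N. Pads are 22 mm wide; open, the fingers measure 114 mm over their backs; the gripper's body (76 mm by 85 mm) begins 54 mm behind the grasp point. The pads swing forward as they close: fully open they stand 13 mm farther back than shut.
Start: joints at [-1.313, 0.477, 0.022, 1.555, -0.011, 1.109, -0.083], TCP at [0.241, 0.63, 0.231] pointing down, gripper open.
Joint ranges: [-2.96, 2.96], [-0.34, 2.1], [-1.41, 1.46], [0.24, 2.44], [-1.37, 4.51], [0.17, 1.92], [-2.96, 2.96]. Speed limits (rad/s): [2.39, 2.39, 3.14, 3.14, 3.14, 3.14, 3.14].

## Interface

Orientations are given as a unit quaternion [w, x, y, z].
In Python, from station import bot, imaging gives the robot as it stands. The module is installed in compiled form; this text tells all that it offers.
- The arm moves only by the tool carry_out, never from a script. Its argument "targets" is one flat list of numbers, 5 for each row, row after row: the closure in counts, from 0 (fully open) to 255 (shut), then the shift along the world's x, y, z in mm, then the turn about the world's z in degrees. A call has 1 to 20 rows; each row shifts and turns the commanded pose from where the row before left it; what a row does not reach is not made up. A row lasts 1/10 s, in which the tool goes at most 50 mm and 8.59 degrees, less where a joint would pass 70% of its speed; a pose out of reach is approached as far as the arm can. A call is refused whole if a number of a shift passes 50 or a number of a turn 8.59, either way. A call with a gripper value outside its range is refused whole. The fingers move at their own pace and stop on an object; "newtons" is the grip in N (left out, the last holds). Time passes only in rows, so rows that do not move let the fingers close. It gives the time, the measured TCP pose, the force, the opening and the grip force at its end, in the units of the state.
- bot.get_obs(): the state, without advancing time (a new reading comes with each control period).
- imaging.read_camera(name): name is "side" or "top"; returns a dict with "frame" (400x640x3 uint8, red, green, blue), "fov_y" (degrees; the focal length in pixels is half the picture's height over the tangent of half this angle, whatever the lens; pixels are square), "cx", "cy" (the principal point, pixels), "pose" (4x4, takes a point from camera to world coordinates). Camera axes: x right, y up, looking along -z (the intrinsics and any distortion apply to the point x, -y, -z); pixel columns grow to the right and rows downward; lengths in m; the calibration is good to about 2 mm. A picture is of the moment at which its call begins. There is no depth.
- bot.hand_in(): hands the job in; it is judged then, once.
The state is a dict: "t": time; "q": joint angles; "joint_vel": joint speeds; "joint_torque": joint torques, N m; "eef_pos": TCP position; "tool_rot": TCP orientation; "contact_force": force on the tool from outside, world axes, zero at the start; "torque": the same for the moment, N m; "gripper_width": opening from 0.0 (shut) to 1.0 (fully open); "grasp_force": force on a finger pad.
Only numpy, scipy, OpenCV 4.12 (cv2) and the standard library are available. Lean on these libraries where they do the work, as an engineer would, in place of code of your own. Each camera call takes 0.05 s, during which the arm holds its last target. There are 200 camera calls.

## Working session

There is one attempt and no reset: what is moved stays moved. The work goes in short steps, Python scripts to look and compute and a tool call to move; the robot and the scene stay as the last step left them, time stands still between calls to the robot, and variables do not carry over. Pictures are saved under pics/ and viewed, at most 10 in all, crops included, and the job is handed in when it is done.

Besides the shell and the picture viewer there is one more tool, called after ">>>" by a JSON object that holds its "name" and its "arguments". carry_out: Moves the arm, as the interface text tells. Its arguments: {"type":"object","properties":{"targets":{"type":"array","items":{"type":"number"}},"newtons":{"type":"number"}},"required":["targets"]}

```bash
mkdir -p pics; python3 - <<'E'
from station import bot, imaging
import cv2
for n in ("top","side"):
    c=imaging.read_camera(n)
    cv2.imwrite(f"pics/{n}0.png",c["frame"][:,:,::-1])
    print(n,c["fov_y"],c["cx"],c["cy"],[k for k in c]);print(c["pose"].round(4))
o=bot.get_obs();print(o);print(bot.grip_point_offset)
E
```

```text
top 52.17375673330649 317.3355954583153 199.57267861091094 ['frame', 'fov_y', 'cx', 'cy', 'pose']
[[ 0.0099  0.9973 -0.0726  0.4889]
 [-0.9999  0.0091 -0.0109 -0.1339]
 [-0.0102  0.0727  0.9973  1.3145]
 [ 0.      0.      0.      1.    ]]
side 42.83334891088009 318.4117530113239 194.04302366022245 ['frame', 'fov_y', 'cx', 'cy', 'pose']
[[ 0.8199  0.4268 -0.3815  0.0768]
 [-0.5725  0.6097 -0.5482 -0.8346]
 [-0.0014  0.6679  0.7442  1.0774]
 [ 0.      0.      0.      1.    ]]
{'t': 0.1, 'q': array([-1.31310213,  0.47773694,  0.0223579 ,  1.55635924, -0.0115075 ,
        1.10930184, -0.0831122 ]), 'joint_vel': array([-0.00075653, -0.00215795, -0.00062319, -0.00112933, -0.00065973,
        0.00058131, -0.00234316]), 'joint_torque': array([ 5.20555564e-03, -5.97759748e+01,  1.61436148e+00, -2.81954634e+01,
        1.29078139e-02,  4.95762943e-03, -8.47073665e-06]), 'eef_pos': array([0.24126599, 0.6298307 , 0.23040735]), 'tool_rot': array([-9.15865306e-05,  1.81883537e-01,  9.83319722e-01, -8.33486006e-04]), 'contact_force': array([ 0.30608628, -0.50473958, -0.93993441]), 'torque': array([-0.03700699, -0.00745065, -0.03768198]), 'grasp_force': 0.0, 'gripper_width': 1.0012780207837946}
0.0187
```

View pics/top0.png

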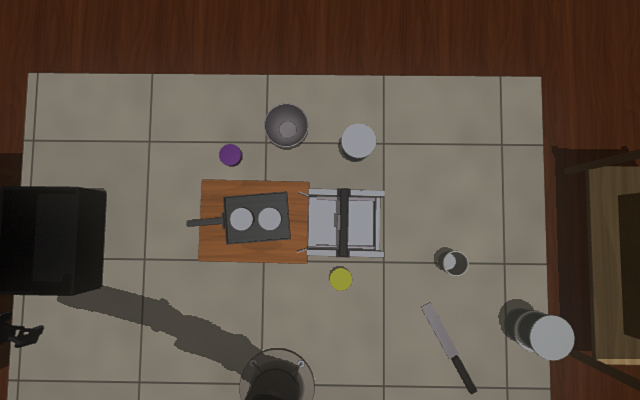

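View pics/side0.png

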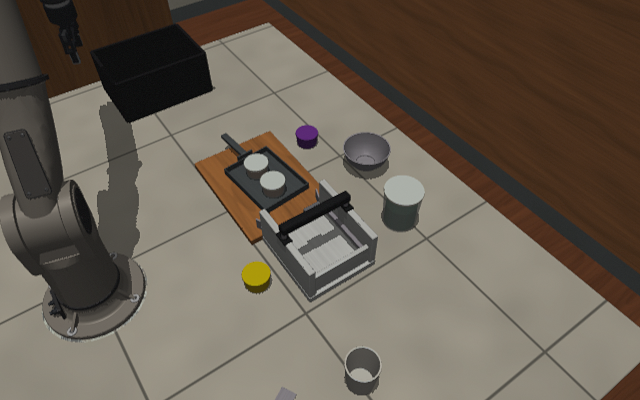

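The two white tubs on the tray, at (242,219) and (269,219) in the top picture, are the ones meant. The purple one at (230,155) and the yellow one at (341,279) are the look-alikes, and they stand off the tray. I'll enlarge both pictures to measure and confirm this.

```bash
python3 - <<'E'
import cv2
a=cv2.imread("pics/top0.png")[168:273,182:392]; cv2.imwrite("pics/topc.png",cv2.resize(a,None,fx=3.8,fy=3.8,interpolation=cv2.INTER_CUBIC))
a=cv2.imread("pics/side0.png")[120:310,190:390]; cv2.imwrite("pics/sidec.png",cv2.resize(a,None,fx=3.1,fy=3.1,interpolation=cv2.INTER_CUBIC))
E
```

```text
(no output)
```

View pics/topc.png

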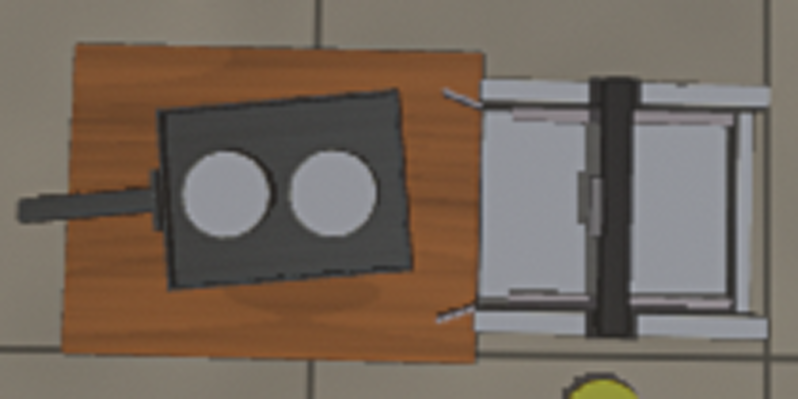

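View pics/sidec.png

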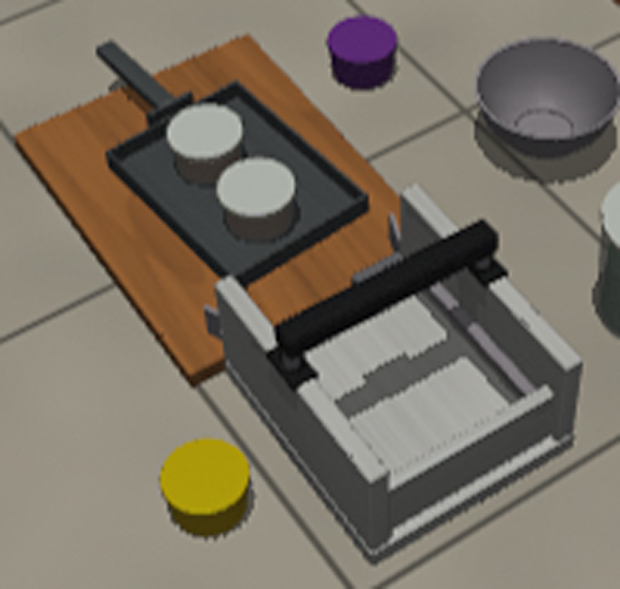

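```bash
cat > h.py <<'E'
import numpy as np
from scipy.optimize import least_squares
from station import bot, imaging
def cams(): return {n:imaging.read_camera(n) for n in ("top","side")}
def proj(c,P):
    f=200/np.tan(np.radians(c["fov_y"])/2); T=np.linalg.inv(c["pose"])
    p=np.asarray(P,float)@T[:3,:3].T+T[:3,3]
    return np.c_[c["cx"]+f*p[:,0]/-p[:,2], c["cy"]-f*p[:,1]/-p[:,2]]
def unc(uv,s,off): return (np.asarray(uv,float)+.5)/s-.5+np.asarray(off)
def place(s,L):
    L=np.asarray(L,float); c,n=np.cos(s[2]),np.sin(s[2])
    return np.c_[s[0]+c*L[:,0]-n*L[:,1], s[1]+n*L[:,0]+c*L[:,1], L[:,2]]
def fit(C,obs,x0=(.5,-.1,-1.57)):
    """obs: list (cam, local pts, pixels)"""
    r=lambda s:np.concatenate([(proj(C[n],place(s,L))-u).ravel() for n,L,u in obs])
    o=least_squares(r,x0,loss="soft_l1"); return o.x, r(o.x).reshape(-1,2)
E
cat > m.py <<'E'
from h import *
C=cams()
T=lambda p:unc(p,3.8,(182,168)); S=lambda p:unc(p,3.1,(190,120))
B=[(-.451,.13,.021),(-.106,.13,.021),(-.106,-.13,.021),(-.451,-.13,.021)]
K=[(-.105,.098,.12),(.12,.098,.12),(-.105,-.098,.12),(.12,-.098,.12),(.12,-.08,.12),(.12,.08,.12)]
kt=T([(482,79),(769,88),(475,332),(768,339),(768,319),(769,107)]); bt=T([(76,43),(485,53),(475,362),(62,352)])
bs=S([(248,37),(195,383),(18,138)])
ks=S([(417,184),(579,362),(218,285),(375,482),(387,472),(562,368)])
def show(n,f): s,r=f; print(n,(s[:2]*1000).round(1),np.degrees(s[2]).round(2),"\n",r.round(1).tolist()); return s
BS=[B[0],B[2],B[3]]
show("top",fit(C,[("top",K+B,np.r_[kt,bt])]))
show("side",fit(C,[("side",K+BS,np.r_[ks,bs])]))
c=show("both",fit(C,[("top",K+B,np.r_[kt,bt]),("side",K+BS,np.r_[ks,bs])]))
z=.043
R=[(.1,.075,z),(.1,-.075,z),(-.1,.075,z),(-.1,-.075,z),(-.215,0,.056)]
tt=T([(400,90),(412,270),(158,111),(171,289),(19,211)]); ts=S([(367,202),(236,281),(237,83),(108,157),(107,48)])
show("tray top",fit(C,[("top",R,tt)])); show("tray side",fit(C,[("side",R,ts)]))
t=show("tray",fit(C,[("top",R,tt),("side",R,ts)]))
ca=place(t,[(0,0,0),(-.175,0,.049)]); print("grip world",ca[1])
d=ca[:,:2]-c[:2]; n=np.array([np.cos(c[2]),np.sin(c[2])]); print("in carrier", d@n, d@[-n[1],n[0]], np.degrees(t[2]-c[2]))
for nm,a,b in (("tub0",(226,194),(205,130)),("tub1",(333,193),(256,187))):
    f=least_squares(lambda p:np.r_[proj(C["top"],[[*p,.066]])[0]-T(a),proj(C["side"],[[*p,.066]])[0]-S(b)],[.5,0]); print(nm,f.x,f.fun.round(1))
E
python3 m.py
```

```text
top [ 509.6 -196.8] -90.93 
 [[-0.4, -0.3], [0.8, -0.8], [-0.4, 0.3], [0.1, 0.5], [0.2, -0.5], [0.7, 0.4], [-0.4, -0.4], [-0.2, -0.3], [0.2, 0.6], [-0.6, 0.3]]
side [ 511.7 -198.5] -90.65 
 [[0.3, -0.2], [2.6, -0.4], [-1.3, -0.1], [-1.1, 1.0], [1.8, 0.3], [2.0, 1.2], [0.1, -1.2], [-1.5, -1.8], [-1.9, -0.8]]
both [ 510.2 -197.2] -90.86 
 [[-0.2, -0.5], [0.9, -1.0], [-0.2, 0.1], [0.3, 0.3], [0.4, -0.7], [0.8, 0.1], [-0.3, -0.4], [-0.1, -0.5], [0.4, 0.5], [-0.4, 0.3], [-0.3, -0.3], [1.7, -0.3], [-2.0, -0.3], [-2.2, 0.9], [0.7, 0.2], [1.1, 1.3], [0.0, -1.3], [-2.2, -2.1], [-2.1, -1.2]]
tray top [523.6  68.5] -84.74 
 [[-0.1, -0.3], [0.5, 0.3], [-0.0, -0.6], [-0.3, 0.6], [0.0, -0.0]]
tray side [523.3  64.3] -84.89 
 [[1.3, -0.4], [-0.3, 0.8], [0.5, 0.3], [-0.5, -0.4], [-0.6, -0.5]]
tray [523.7  67.1] -84.79 
 [[0.4, -0.3], [0.9, 0.3], [0.4, -0.6], [0.1, 0.5], [0.5, -0.1], [0.8, -1.1], [-0.6, 0.1], [0.1, -0.2], [-0.8, -0.9], [-1.1, -1.0]]
grip world [0.50779364 0.24134129 0.049     ]
in carrier [-0.26447662 -0.43849468] [ 0.00949385 -0.00901866] 6.072442874088705
tub0 [0.51987639 0.11262843] [-0.  -0.3 -0.2  0.2]
tub1 [0.52113432 0.025754  ] [ 0.2 -0.2 -0.2 -0.1]
```

The enlarged crops confirm it: two white tubs stand on the tray, which sits about 6° askew and about 9 mm off line. The purple and yellow tubs are away from it. I'll go above the tray's handle, lifting first to clear the black box.

>>> {"name": "carry_out", "arguments": {"targets": [0,0,0,34,-4,0,0,0,33,-4,0,0,0,33,-4,0,10,-38,0,-4,0,10,-38,0,-4,0,10,-38,0,-4,0,10,-38,0,-4,0,10,-38,0,-4,0,10,-38,0,-4,0,26,-20,-22,-4,0,26,-20,-22,-4,0,26,-20,-22,-4,0,26,-20,-22,-4,0,26,-20,-22,-4,0,26,-20,-22,-4,0,26,-20,-22,-4,0,26,-20,-22,0,0,0,0,0,0], "newtons": 60}}

```text
t: 2.0
eef_pos: [0.5111, 0.2373, 0.1526]
tool_rot: [0.001, 0.678, 0.735, -0.002]
contact_force: [0.4, 0.0, -1.0]
gripper_width: 1.005
grasp_force: 0.0
```

>>> {"name": "carry_out", "arguments": {"targets": [0,-3,4,-30,0.6,0,0,0,-30,0,0,0,0,-30,0,0,0,0,-20,0,0,0,0,-11,0,0,0,0,0,0,0,0,0,0,0]}}

```text
t: 2.7
eef_pos: [0.5069, 0.2468, 0.0351]
tool_rot: [0.0, 0.671, 0.741, 0.001]
contact_force: [0.3, -0.6, -0.4]
gripper_width: 0.996
grasp_force: 0.0
```

```bash
python3 - <<'E'
from h import *
import cv2
c=imaging.read_camera("side"); a=c["frame"][110:250,160:340,::-1]
cv2.imwrite("pics/g1.png",cv2.resize(a,None,fx=3.5,fy=3.5,interpolation=cv2.INTER_CUBIC))
o=bot.get_obs();print(o["eef_pos"],o["contact_force"],o["tool_rot"])
E
```

```text
[0.507173   0.24691425 0.03545633] [ 0.43580159 -0.53513097  0.84305287] [2.13042968e-04 6.71416487e-01 7.41079605e-01 9.35046403e-04]
```

View pics/g1.png

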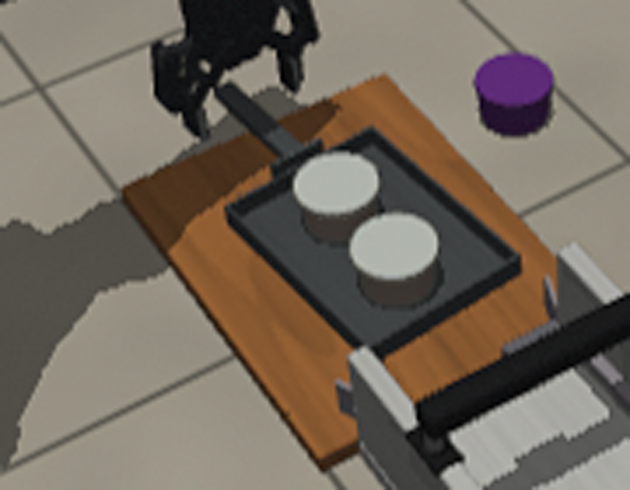

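The fingers straddle the bar of the tray's handle (bar end at about (230,95) in the crop) and nothing else is nearby. I'll trim the position and close.

>>> {"name": "carry_out", "arguments": {"targets": [0,0,-5,-5,0,0,0,0,0,0,150,0,0,0,0,220,0,0,0,0,220,0,0,0,0,220,0,0,0,0,220,0,0,0,0,220,0,0,0,0,220,0,0,0,0], "newtons": 60}}

```text
t: 3.65
eef_pos: [0.5067, 0.2415, 0.0296]
tool_rot: [0.0, 0.671, 0.741, 0.0]
contact_force: [0.2, -1.0, 3.4]
gripper_width: 0.22
grasp_force: 59.1
```

>>> {"name": "carry_out", "arguments": {"targets": [220,1,0,0,-0.64,220,1,0,0,-0.64,220,1,0,0,-0.64,220,1,0,0,-0.64,220,1,0,0,-0.64,220,1,0,0,-0.64,220,1,0,0,-0.64,220,1,0,0,-0.64,220,1,0,0,-0.64,220,1,0,0,-0.64,220,0,0,0,0,220,0,0,0,0]}}

```text
t: 4.85
eef_pos: [0.5172, 0.2414, 0.0296]
tool_rot: [0.0, 0.712, 0.702, 0.001]
contact_force: [3.2, 0.4, 4.7]
gripper_width: 0.219
grasp_force: 59.3
```

```bash
python3 - <<'E'
from h import *
import cv2
o=bot.get_obs();q=o["tool_rot"];print(o["eef_pos"],o["contact_force"],o["torque"],np.degrees(2*np.arctan2(q[2],q[1]))-180)
c=imaging.read_camera("top"); a=c["frame"][168:273,182:392,::-1]
cv2.imwrite("pics/t2.png",cv2.resize(a,None,fx=3.8,fy=3.8,interpolation=cv2.INTER_CUBIC))
E
```

```text
[0.51716255 0.24135641 0.02957993] [3.19763893 0.43171972 4.6685263 ] [ 0.09801903 -0.52887542  0.3603027 ] -90.81387254710738
```

View pics/t2.png

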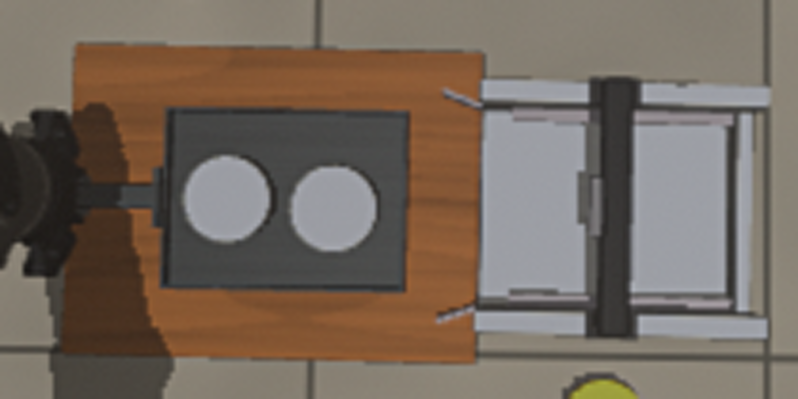

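The tray is now nearly square to the mouth: front corners at about (410,111) and (406,291), back corners at about (168,108) and (163,287), both tubs upright. I'll fit its pose.

```bash
python3 - <<'E'
from h import *
C={"top":imaging.read_camera("top")}
T=lambda p:unc(p,3.8,(182,168)); z=.043
R=[(.1,.075,z),(.1,-.075,z),(-.1,.075,z),(-.1,-.075,z)]
s,r=fit(C,[("top",R,T([(410,111),(406,291),(168,108),(163,287)]))]);print(s,np.degrees(s[2]),r.round(1).tolist())
n=np.array([np.cos(np.radians(-90.9)),np.sin(np.radians(-90.9))]);d=s[:2]-np.array([.5098,-.197]);print("carrier x,y",d@n,d@[-n[1],n[0]])
E
```

```text
[ 0.51607206  0.06712479 -1.57538548] -90.26293910342105 [[0.1, -0.4], [0.2, 0.4], [-0.1, -0.5], [-0.2, 0.5]]
carrier x,y -0.2641907204284718 0.002122591832586758
```

>>> {"name": "carry_out", "arguments": {"targets": [220,-0.5,-4,0,-0.1,220,-0.5,-8,0,-0.1,220,-0.5,-10,0,-0.1,220,-0.5,-10,0,-0.1,220,-0.5,-10,0,-0.1,220,-0.4,-10,0,0,220,-0.4,-10,0,0,220,-0.3,-10,0,0,220,-0.2,-10,0,0,220,-0.2,-10,0,0,220,-0.2,-10,0,0,220,-0.2,-10,0,0,220,-0.2,-10,0,0,220,-0.2,-10,0,0,220,-0.1,-6,0,0,220,0,0,0,0]}}

```text
t: 6.55
eef_pos: [0.5112, 0.1045, 0.0295]
tool_rot: [-0.001, 0.715, 0.699, 0.001]
contact_force: [0.3, 4.9, 7.9]
gripper_width: 0.223
grasp_force: 59.7
```

```bash
python3 - <<'E'
from h import *
import cv2
o=bot.get_obs();q=o["tool_rot"];print(o["eef_pos"],o["contact_force"],o["torque"],np.degrees(2*np.arctan2(q[2],q[1]))-180)
c=imaging.read_camera("top"); a=c["frame"][168:273,182:392,::-1]
cv2.imwrite("pics/t3.png",cv2.resize(a,None,fx=3.8,fy=3.8,interpolation=cv2.INTER_CUBIC))
E
```

```text
[0.51124257 0.10453333 0.0295146 ] [0.27140199 4.86203346 7.89185508] [ 0.71847531 -0.12745535  0.12759252] -91.29318124598394
```

View pics/t3.png

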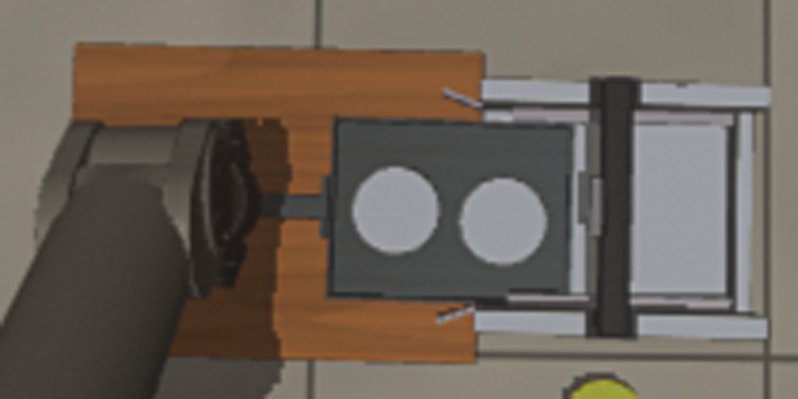

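The tray is in under the rails, with its leading edge at column 573 and both tubs upright at (395,210) and (503,221). It looks a little towards the near cheek, so I'll measure that.

```bash
python3 - <<'E'
from h import *
C={"top":imaging.read_camera("top")}
T=lambda p:unc(p,3.8,(182,168))
def rep(nm,s): 
    n=np.array([np.cos(np.radians(-90.9)),np.sin(np.radians(-90.9))]);d=s[:2]-np.array([.5098,-.197]);print(nm,"carrier x,y",d@n,d@[-n[1],n[0]],np.degrees(s[2]))
z=.042; R=[(.1,.075,z),(-.1,.075,z),(-.1,-.075,z)]
s,r=fit(C,[("top",R,T([(573,124),(335,118),(328,297)]))]);print(r.round(1).tolist());rep("tray",s)
# expected crop pixels for rails and centred tray in the carrier
c=np.array([.5098,-.197,np.radians(-90.9)])
for nm,L in (("rails inner",[(-.05,.07,.06),(-.05,-.07,.06)]),("tray edge centred",[(-.027,.075,.042),(-.027,-.075,.042),(-.227,.075,.042),(-.227,-.075,.042)])):
    print(nm,((proj(C["top"],place(c,L))-[182,168]+.5)*3.8-.5).round(0).tolist())
E
```

```text
[[0.9, -0.2], [-0.4, -0.4], [-0.3, 0.7]]
tray carrier x,y -0.12838936519961522 -0.004460503752317713 -91.0668583733227
rails inner [[550.0, 121.0], [546.0, 295.0]]
tray edge centred [[578.0, 117.0], [574.0, 301.0], [335.0, 111.0], [329.0, 295.0]]
```

>>> {"name": "carry_out", "arguments": {"targets": [220,0.8,-4,0,0,220,0.8,-6,0,0,220,0.8,-8,0,0,220,0.6,-8,0,0,220,0,-8,0,0,220,-0.1,-8,0,0,220,-0.1,-8,0,0,220,-0.1,-8,0,0,220,-0.1,-8,0,0,220,-0.1,-8,0,0,220,-0.1,-8,0,0,220,-0.1,-8,0,0,220,-0.1,-8,0,0,220,-0.1,-8,0,0,220,-0.1,-6,0,0,220,-0.1,-4,0,0,220,0,0,0,0]}}

```text
t: 8.35
eef_pos: [0.5136, -0.0095, 0.0298]
tool_rot: [-0.002, 0.715, 0.7, 0.001]
contact_force: [0.1, 8.6, 11.5]
gripper_width: 0.224
grasp_force: 60.1
```

>>> {"name": "carry_out", "arguments": {"targets": [220,0,-3,0,0,220,0,-3,0,0,220,0,-3,0,0,220,0,-3,0,0,220,0,0,0,0]}}

```text
t: 8.85
eef_pos: [0.5119, -0.024, 0.0286]
tool_rot: [-0.001, 0.715, 0.699, -0.001]
contact_force: [-0.1, 1.5, -3.1]
gripper_width: 0.223
grasp_force: 58.8
```

>>> {"name": "carry_out", "arguments": {"targets": [220,0,-2,0,0,220,0,-2,0,0,220,0,-2,0,0,220,0,0,0,0]}}

```text
t: 9.25
eef_pos: [0.5118, -0.0244, 0.0286]
tool_rot: [-0.004, 0.713, 0.701, 0.001]
contact_force: [-2.4, 19.2, 2.4]
gripper_width: 0.222
grasp_force: 59.4
```

>>> {"name": "carry_out", "arguments": {"targets": [220,0,4,0,0,220,0,0,0,0,100,0,0,0,0,0,0,0,0,0,0,0,0,0,0,0,0,0,0,0,0,0,0,0,0,0,0,0,0,0,0,0,10,10,0,0,0,10,30,0,0,0,10,40,0,0,0,10,40,0,0,0,10,40,0,0,0,10,40,0,0,0,0,40,0,0,0,0,0,0]}}

```text
t: 10.85
eef_pos: [0.5164, 0.0346, 0.2754]
tool_rot: [0.002, 0.714, 0.7, 0.005]
contact_force: [-0.5, -0.2, -0.3]
gripper_width: 1.0
grasp_force: 0.0
```

```bash
python3 - <<'E'
from h import *
import cv2
o=bot.get_obs();q=o["tool_rot"];print(o["q"],o["eef_pos"],o["contact_force"],o["torque"],np.degrees(2*np.arctan2(q[2],q[1]))-180)
c=imaging.read_camera("top"); a=c["frame"][168:273,262:402,::-1]; d=imaging.read_camera("side")["frame"][130:320,240:400,::-1]
a=cv2.resize(a,(453,340),interpolation=cv2.INTER_CUBIC);d=cv2.resize(d,(286,340),interpolation=cv2.INTER_CUBIC)
cv2.imwrite("pics/t4.png",np.hstack([a,d]))
E
```

```text
[-0.57629403  0.16919549  0.44561893  1.90587493 -0.08486893  1.07379078
 -0.1175033 ] [0.51639421 0.03461247 0.27544629] [-0.52518497 -0.22914695 -0.30271807] [-0.00708394  0.00649271  0.00434371] -91.20482547640225
```

View pics/t4.png

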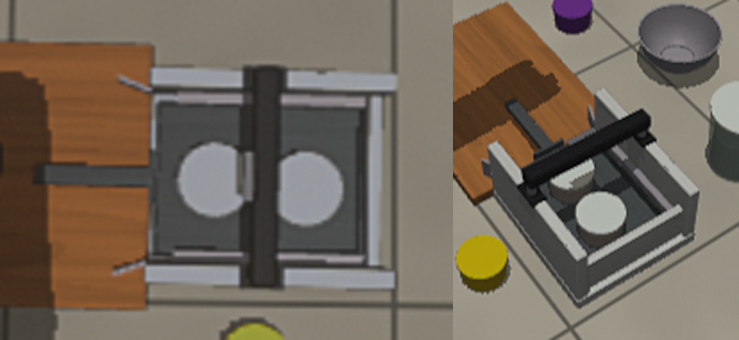

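The tray is home against the back stop and both tubs are upright inside. The bar is at about column 262 in the left crop, with the button at about (246,174) on its mouth side. Next I'll go over the bar and turn 90° so the fingers pinch along the carrier's x.

>>> {"name": "carry_out", "arguments": {"targets": [0,-0.5,-19,0,-7.5,0,-0.5,-19,0,-7.5,0,-0.5,-19,0,-7.5,0,-0.5,-19,0,-7.5,0,-0.5,-19,0,-7.5,0,-0.5,-19,0,-7.5,0,-0.5,-19,0,-7.5,0,-0.5,-19,0,-7.5,0,-0.5,-19,0,-7.5,0,-0.5,-19,0,-7.5,0,-0.5,-19,0,-7.5,0,-0.5,-19,0,-7.2,0,0,0,0,0,0,0,0,0,0]}}

```text
t: 12.35
eef_pos: [0.5067, -0.194, 0.2682]
tool_rot: [-0.0, 1.0, -0.007, -0.001]
contact_force: [-0.4, 0.6, 0.5]
gripper_width: 0.999
grasp_force: 0.0
```

```bash
python3 - <<'E'
from h import *
o=bot.get_obs();q=o["tool_rot"];print(o["q"],o["eef_pos"],np.degrees(2*np.arctan2(q[2],q[1]))-90)
C={"top":imaging.read_camera("top")}
c=np.array([.5098,-.197,np.radians(-90.9)])
f=lambda L,s,off:((proj(C["top"],place(c,L))-off+.5)*s-.5).round(0).tolist()
print("bar top edges exp",f([(-.012,.06,.164),(.012,.06,.164),(-.012,-.06,.164),(.012,-.06,.164)],3.8,[182,168]))
print("button exp t4",f([(-.02,.022,.162),(-.02,-.022,.162),(-.012,0,.162)],3.236,[262,168]))
E
```

```text
[-0.40465979  0.27869466  0.80516699  1.86747369 -0.22483368  1.09123911
 -1.09931258] [ 0.50672575 -0.19403104  0.26822601] -90.8567217638246
bar top edges exp [[603.0, 126.0], [635.0, 127.0], [599.0, 288.0], [632.0, 289.0]]
button exp t4 [[244.0, 150.0], [243.0, 201.0], [253.0, 176.0]]
```

>>> {"name": "carry_out", "arguments": {"targets": [0,3.5,1,-20,0,0,0,0,-35,0,0,0,0,-35,0,0,0,0,-30,0,0,0,0,-15,0,0,0,0,0,0,0,0,0,0,0]}}

```text
t: 13.1
eef_pos: [0.5116, -0.1936, 0.1351]
tool_rot: [0.0, 1.0, -0.008, 0.0]
contact_force: [0.5, -0.4, 0.8]
gripper_width: 1.0
grasp_force: 0.0
```

>>> {"name": "carry_out", "arguments": {"targets": [120,-1,0,-2,0,180,0,0,0,0,220,0,0,0,0,220,0,0,0,0,220,0,0,0,0,220,0,0,0,0,220,0,0,0,0,220,0,0,0,0], "newtons": 60}}

```text
t: 13.9
eef_pos: [0.5103, -0.196, 0.1334]
tool_rot: [0.001, 1.0, -0.009, 0.001]
contact_force: [-0.3, -6.6, 4.3]
gripper_width: 0.287
grasp_force: 64.1
```

The grip reads about 26 mm, so the button is fully in. I'll ease the side load and lift a little to test.

>>> {"name": "carry_out", "arguments": {"targets": [220,0,-2,2,0,220,0,0,4,0,220,0,0,4,0,220,0,0,0,0]}}

```text
t: 14.3
eef_pos: [0.5102, -0.196, 0.1429]
tool_rot: [0.0, 1.0, -0.008, 0.0]
contact_force: [2.3, -4.4, -1.6]
gripper_width: 0.287
grasp_force: 62.9
```

>>> {"name": "carry_out", "arguments": {"targets": [220,0,-1,5,0,220,0,0,8,0,220,0,0,8,0,220,0,0,8,0,220,0,0,8,0,220,0,0,8,0,220,0,0,8,0,220,0,0,8,0,220,0,0,8,0,220,0,0,8,0,220,0,0,8,0,220,0,0,5,0,220,0,0,0,0]}}

```text
t: 15.6
eef_pos: [0.5102, -0.1961, 0.2331]
tool_rot: [-0.001, 1.0, -0.008, 0.0]
contact_force: [3.7, 2.7, -1.9]
gripper_width: 0.288
grasp_force: 61.5
```

>>> {"name": "carry_out", "arguments": {"targets": [220,0,0,4,0,220,0,0,3,0,220,0,0,2,0,220,0,0,1,0,220,0,0,1,0,220,0,0,0,0,220,0,0,0,0]}}

```text
t: 16.3
eef_pos: [0.5102, -0.196, 0.2433]
tool_rot: [-0.0, 1.0, -0.008, 0.0]
contact_force: [4.3, 3.5, -2.4]
gripper_width: 0.293
grasp_force: 61.4
```

>>> {"name": "carry_out", "arguments": {"targets": [220,0,0,1,0,220,0,0,1,0,220,0,0,1,0,220,0,0,0,0,220,0,0,0,0]}}

```text
t: 16.8
eef_pos: [0.5101, -0.196, 0.2455]
tool_rot: [-0.0, 1.0, -0.008, -0.0]
contact_force: [8.3, 0.9, -10.1]
gripper_width: 0.289
grasp_force: 61.2
```

>>> {"name": "carry_out", "arguments": {"targets": [220,0,0,-1,0,220,0,0,0,0,220,0,0,0,0,220,0,0,0,0]}}

```text
t: 17.2
eef_pos: [0.5102, -0.196, 0.2451]
tool_rot: [-0.0, 1.0, -0.008, 0.0]
contact_force: [5.5, 2.6, -4.7]
gripper_width: 0.283
grasp_force: 61.5
```

```bash
python3 - <<'E'
from h import *
import cv2
a=imaging.read_camera("side")["frame"][100:330,220:440,::-1]
cv2.imwrite("pics/f.png",cv2.resize(a,None,fx=2.6,fy=2.6,interpolation=cv2.INTER_CUBIC))
o=bot.get_obs();print(o["eef_pos"],o["contact_force"],o["gripper_width"])
E
```

```text
[ 0.5101719  -0.19602305  0.24505734] [ 5.68588795  2.16880314 -5.18485051] 0.28360686061689666
```

View pics/f.png

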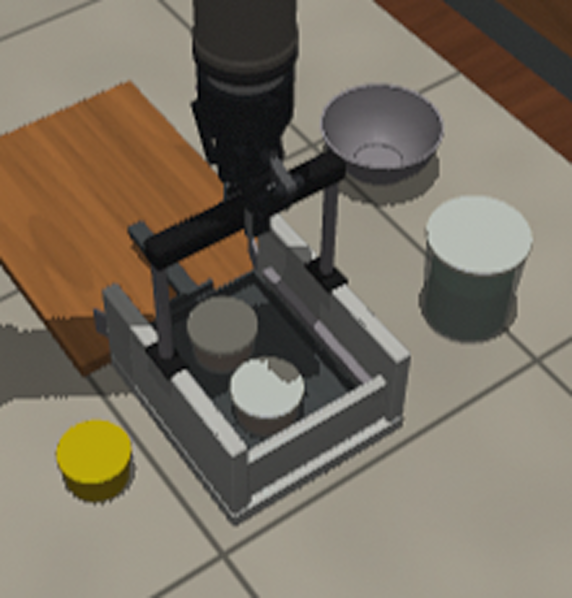

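The handle is fully up in the grip, with the bar running from (150,250) to (340,170). The tray is home with both tubs upright at (222,330) and (267,390), and the bystanders have not moved.

```bash
python3 -c "
from station import bot
print(bot.hand_in())"
```

```text
the job is handed in; nothing more can be done
None
```

I handed the job in at about 17 s: the tray is home with both tubs upright, and the arm is holding the handle about 111 mm up, at its top stop, with the button still squeezed; no verdict came back.

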